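# Close the relay tester, flip its safety catch and hold the test lever down

## Task

A relay lies loaded in the bench test fixture: shut the fixture's lid fully, then flip the upright safety catch in front of the lever over to the side until it lies flat, and only then grip the lever and pull it forward and down as far as it goes. The lever springs back when let go, so finish while still holding it at its stop, with the lid shut and the catch flat. Do not force the lever against the catch, and leave the mug, the solder reel and the spare relay where they stand.

Things in the scene. Friction and masses are not known exactly. Their poses are not given: they have to be found in the camera images.
- tester: Relay test fixture, fixed: aluminium base plate 200 (x) x 270 (y) mm, top 20 mm above the bench; grey test chamber on its left (+y), lever and safety catch on its right. Origin: centre of its underside; x points from its front (robot side) to its back, z up. 'Fixture position' below: mm in this frame. The chamber is an open box 110 (x) x 100 (y) mm centred at (0, 75), its rim at height 70.
- nest (a point): Floor of the chamber at the middle of the relay's nest, fixture position (0, 75, 25); four 8 mm high black blocks hold the relay there.
- lid (a joint): Lid angle: 0 = shut flat on the chamber, grows as it opens upward and back, to 1.5; starts 0.75 to 1.1 open. Hinged along the fixture's y at the chamber's back rim; stiff (0.12 N m), it stays where it is left. A push of 1 to 2 N down on its outer face near the front edge shuts it.
- lid_hinge (a point): Lid's hinge axis at mid width, fixture position (55, 75, 70.5). Shut, its underside is at this height and its outer (top) face 8 mm higher. The lid is a grey frame with a clear window, 110 mm from hinge to front edge, 100 mm wide (y), 8 mm thick, with a lip 40 mm wide standing 18 mm out from the front edge.
- lid_edge (a point): Middle of the lid's front edge on its outer face, 110 mm from the hinge; moves with the lid.
- catch (a joint): Safety catch angle: 0 = upright (locking), 1.57 = flat to the fixture's right (-y); starts 0 to 0.12; friction (0.06 N m) keeps it where left. A steel shaft along the fixture's x, 40 mm up, carries two plates turning together: in front the thumb tab (24 mm along x, 8 mm thick, 70 mm long from the axis), behind it an 80 mm blade before the lever that, while up, stops the lever after 0.15 rad.
- catch_hinge (a point): Point of the catch's shaft axis under the thumb tab, fixture position (-75, -55, 40).
- catch_tip (a point): Middle of the free end of the thumb tab, 70 mm from the shaft axis; moves with the catch. Push it toward the fixture's right and down.
- lever (a joint): Lever angle: 0 = at rest, leaning 0.1 rad from the vertical to the back; grows as the lever is pulled toward the front (-x of the fixture) and down, to its stop at 1.0 (leaning 0.9 forward). A return spring pulls it back to 0: 4 N at the crossbar at rest, about 9 N at the stop.
- lever_pivot (a point): Lever's pivot axis (along the fixture's y), fixture position (45, -55, 45).
- lever_bar (a point): Middle of the black crossbar at the end of the lever's 12 mm steel rod: 14 mm thick, 100 mm long, lying along the fixture's y, 155 mm from the pivot; about 199 mm above the bench at rest and 141 mm at the stop.
- relay: Small white relay 16 x 34 x 12 mm loaded in the nest; origin at the centre of its underside. It stays there.
- spare_relay: Another small white relay, 16 x 36 x 12 mm, on the bench in front of the fixture; bystander. Origin at the centre of its underside.
- reel: Reel of solder wire, 54 mm across and 36 mm high, on the bench in front of the fixture; bystander. Origin at the centre of its underside.
- mug: Mug of coffee, 96 x 118 mm over its handle, 98 mm high, on the bench to the left of the fixture; bystander. Origin at the centre of its underside.

How it is judged:
By the outcome, as a careful person would: the job done as asked, in the order asked, and still so for the second after the job is handed in, while the arm keeps its last pose, push and grip.
It also fails if it takes over 61 s, if anything falls off the work surface, if the arm or the gripper's body presses on something with over 40 N, if the wrist force passes 120 N, or if a joint passes its speed limit or range.

## Robot

A 7-joint arm with a two-finger parallel gripper is mounted at the origin on a cart in front of the work surface, level with it; the furniture and walls round the work are solid. World frame = base frame: x ahead of the robot, y to its left, z up, the work surface at z = 0. Lengths are in m, angles in rad, forces in N, time in s.
With the tool pointing down it reaches from about 0.35 to 0.9 m from the base axis. Payload 7.2 kg.
Tool frame: the origin (TCP) lies at the very end of the fingers, on their centre line; the grasp point (between the pads) lies 19 mm behind it (bot.grip_point_offset is the z of the grasp point in the tool frame, in m); z points along the fingers, y is the line along which they close (so a half turn about z gives the same grasp; the last joint's range is limited). The gripper opens to 88 mm and grips with 3 to 60 N. Pads are 20 mm wide; open, the fingers measure 115 mm over their backs; the gripper's body (75 mm by 178 mm) begins 61 mm behind the grasp point.
Start: joints at [-1.289, 0.411, -0.013, 1.596, 0.006, 1.134, -0.082], TCP at [0.214, 0.587, 0.223] pointing down, gripper open.
Joint ranges: [-2.95, 2.95], [-0.29, 1.99], [-1.47, 1.44], [0.14, 2.54], [-1.03, 4.17], [0.13, 1.85], [-2.86, 2.86]. Speed limits (rad/s): [2.39, 2.39, 3.01, 3.01, 3.14, 3.14, 3.14].

## Interface

Orientations are given as a 3x3 rotation matrix whose columns are the frame's x, y, z axes.
In Python, from plant import bot, optics gives the robot as it stands.
- The arm moves only by the tool apply_moves, never from a script. Its argument "rows" is text: rows parted by semicolons, each of 7 numbers parted by spaces: the shift along the tool's x, y, z in m, then the turn, a rotation vector about the tool's x, y, z in degrees, then the finger opening in m, from 0 to 0.0878. In form: dx dy dz ax ay az grip; .... A call has 1 to 10 rows; each row is the pose to reach, as a shift and turn from the pose commanded when the call began, along the tool's axes at that moment; what a row does not reach only later rows make up. A row lasts 1/12 s, in which the tool goes at most 41.7 mm and 7.16 degrees, less where a joint would pass 70% of its speed; a pose out of reach is approached as far as the arm can. A call with a gripper value outside its range is refused whole. The fingers move at their own pace and stop on an object; "force" is the grip in N (left out, the last holds). Time passes only in rows, so rows that repeat a pose let the fingers close. It gives the time, the measured TCP pose, the force, the opening and the grip force at its end, in the units of the state.
- bot.get_obs(): the state, without advancing time (a new reading comes with each control period).
- optics.camera(name): name is "side" or "top"; returns the picture (400x640x3 uint8, blue, green, red); there is no depth.
- optics.camera_model(name): a dict with "intrinsics" (3x3 intrinsics, pixels), "world_from_camera" (4x4, takes a point from camera to world coordinates). Camera axes: x right, y up, looking along -z (the intrinsics and any distortion apply to the point x, -y, -z); pixel columns grow to the right and rows downward; lengths in m; the calibration is good to about 2 mm. A picture is of the moment at which its call begins. camera_model takes no time and is no camera call.
- bot.sign_off(): hands the job in; it is judged then, once.
The state is a dict: "clock": time; "joints": joint angles; "joint_vel": joint speeds; "tau": joint torques, N m; "ee_pos": TCP position; "eef_rot": TCP orientation; "ft_force": force on the tool from outside, world axes, zero at the start; "moment": the same for the moment, N m; "finger_gap": finger opening in m; "gripper_force": force on a finger pad.
Only numpy, scipy, OpenCV 4.12 (cv2) and the standard library are available. Lean on these libraries where they do the work, as an engineer would, in place of code of your own. Each camera call takes 0.05 s, during which the arm holds its last target. There are 200 camera calls.

## Working session

There is one attempt and no reset: what is moved stays moved. The work goes in short steps, Python scripts to look and compute and a tool call to move; the robot and the scene stay as the last step left them, time stands still between calls to the robot, and variables do not carry over. Pictures are saved under pics/ and viewed, at most 10 in all, crops included, and the job is handed in when it is done.

Besides the shell and the picture viewer there is one more tool, called after "Emit:" in YAML: its name, and indented under it one key for each argument. apply_moves: Moves the arm, as the interface text tells. Its arguments: {"type":"object","properties":{"rows":{"type":"string"},"force":{"type":"number"}},"required":["rows"]}

```bash
ls; mkdir -p pics; python3 - <<'E'
from plant import bot, optics
import cv2
for n in("top","side"):
    cv2.imwrite(f"pics/{n}0.png",optics.camera(n)); m=optics.camera_model(n); print(n,m)
o=bot.get_obs(); print({k:o[k] for k in("clock","ee_pos","eef_rot","finger_gap","ft_force")}, bot.grip_point_offset)
E
```

```text
pics
top {'intrinsics': array([[438.58135101,   0.        , 315.93093089],
       [  0.        , 438.58135101, 197.72577315],
       [  0.        ,   0.        ,   1.        ]]), 'world_from_camera': array([[ 4.88683207e-04,  9.82143639e-01, -1.88131957e-01,
         3.50905525e-01],
       [-9.99789413e-01, -3.37979269e-03, -2.02412299e-02,
         2.65660608e-01],
       [-2.05156422e-02,  1.88102231e-01,  9.81935160e-01,
         9.92402351e-01],
       [ 0.00000000e+00,  0.00000000e+00,  0.00000000e+00,
         1.00000000e+00]])}
side {'intrinsics': array([[514.27835892,   0.        , 314.22568784],
       [  0.        , 514.27835892, 193.08011354],
       [  0.        ,   0.        ,   1.        ]]), 'world_from_camera': array([[ 0.98662351,  0.07822083, -0.14302292,  0.35599332],
       [-0.16207043,  0.37633681, -0.91219723, -0.60806332],
       [-0.01752803,  0.92317501,  0.38398003,  0.51681117],
       [ 0.        ,  0.        ,  0.        ,  1.        ]])}
{'clock': 0.1, 'ee_pos': array([0.21406723, 0.58673242, 0.2219044 ]), 'eef_rot': array([[-9.39445204e-01,  3.42698924e-01, -3.95681926e-04],
       [ 3.42699141e-01,  9.39444248e-01, -1.34339322e-03],
       [-8.86583010e-05, -1.39764417e-03, -9.99999019e-01]]), 'finger_gap': 0.08760996194783277, 'ft_force': array([ 0.1121814 , -0.0774742 , -0.15994951])} -0.0187
```

View pics/top0.png

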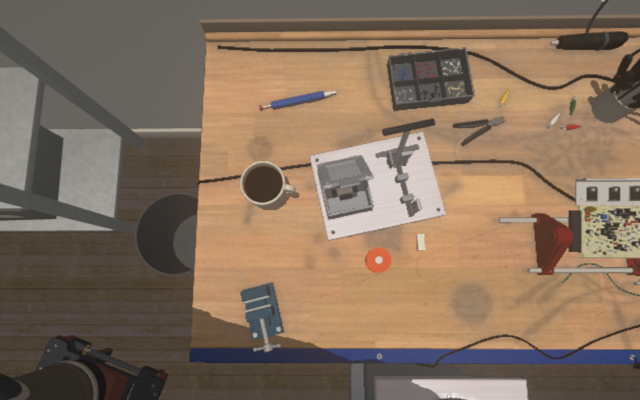

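View pics/side0.png

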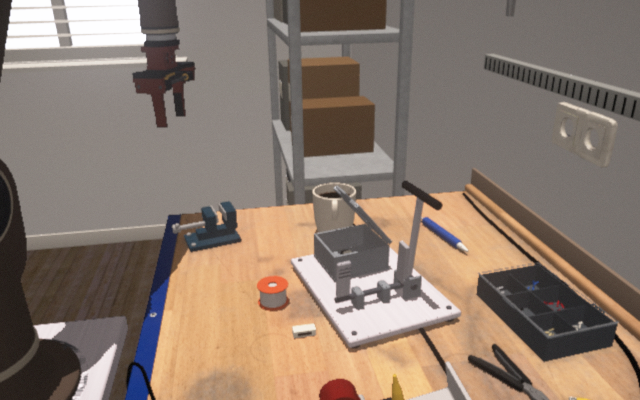

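The top view shows the plate with corners near (311,156), (425,132), (444,213) and (329,239), and the lever bar near (409,128). The side view shows the lid open, with the catch upright at about (344,265). I'll enlarge both.

```bash
python3 - <<'E'
import cv2,numpy as np
a=cv2.imread("pics/top0.png")[110:250,300:460]; b=cv2.imread("pics/side0.png")[170:350,280:470]
cv2.imwrite("pics/topc.png",cv2.resize(a,None,fx=4,fy=4,interpolation=2)[:600]); cv2.imwrite("pics/sidec.png",cv2.resize(b,None,fx=3.3333,fy=3.3333,interpolation=2)[:600])
E
```

```text
(no output)
```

View pics/topc.png

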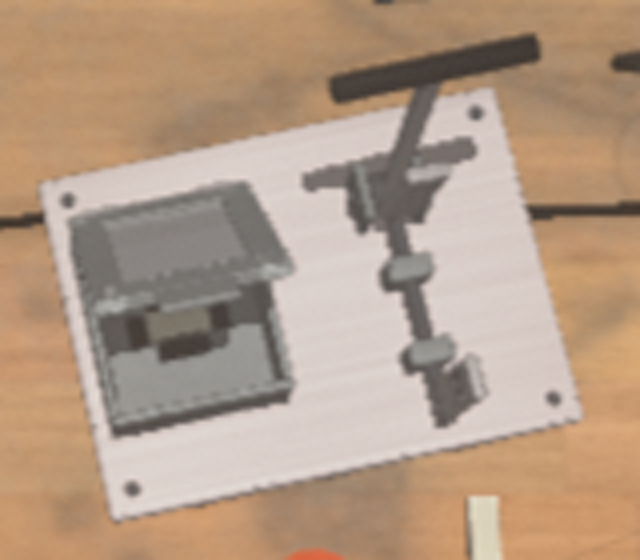

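View pics/sidec.png

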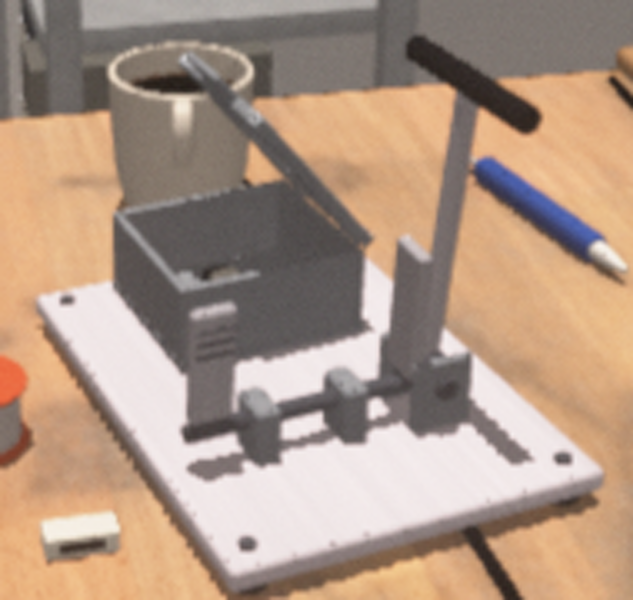

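The top crop gives all four plate corners, the bar ends at (335,92) and (537,47), and the lid's front edge from about (100,305) to (290,270). The side crop gives three plate corners, the bar ends and the catch tip near (212,310). I'll fit the pose to these.

```bash
cat > h.py <<'E'
import numpy as np
from plant import bot, optics
from scipy.optimize import least_squares
M={n:optics.camera_model(n) for n in("top","side")}
def proj(n,P):
    m=M[n];T=m["world_from_camera"];c=(np.asarray(P)-T[:3,3])@T[:3,:3];c=c*[1,-1,-1]
    p=c@m["intrinsics"].T;return p[...,:2]/p[...,2:]
def F2W(f,P):
    c,s=np.cos(f[2]),np.sin(f[2]);P=np.asarray(P,float)/1000
    return P@np.array([[c,-s,0],[s,c,0],[0,0,1]]).T+[f[0],f[1],0]
def lid(a,r,y,t): return [55-r*np.cos(a)+t*np.sin(a)*1, y, 70.5+r*np.sin(a)+t*np.cos(a)]
def catch(a,r,x): return [x,-55-r*np.sin(a),40+r*np.cos(a)]
def bar(q,y): 
    t=0.1-q; return [45+155*np.sin(t),y,45+155*np.cos(t)]
E
python3 - <<'E'
from h import *
T=lambda u,v:np.array([300+u/4-.4,110+v/4-.4]); S=lambda u,v:np.array([280+u*.3-.35,170+v*.3-.35])
obs=[("top",T(40,185),lambda a,c:[100,135,20]),("top",T(493,88),lambda a,c:[100,-135,20]),("top",T(582,415),lambda a,c:[-100,-135,20]),("top",T(115,520),lambda a,c:[-100,135,20]),
("side",S(38,300),lambda a,c:[-100,135,20]),("side",S(233,577),lambda a,c:[-100,-135,20]),("side",S(603,475),lambda a,c:[100,-135,20]),
("top",T(334,90),lambda a,c:bar(0,-5)),("top",T(538,48),lambda a,c:bar(0,-105)),("side",S(415,47),lambda a,c:bar(0,-5)),("side",S(532,120),lambda a,c:bar(0,-105)),
("side",S(212,310),lambda a,c:catch(c,70,-75)),
("top",T(292,268),lambda a,c:lid(a,110,25,4)),("side",S(258,118),lambda a,c:lid(a,110,25,4)),("side",S(187,60),lambda a,c:lid(a,110,125,4))]
def res(p): return np.concatenate([(proj(n,F2W(p,g(p[3],p[4])))-u) for n,u,g in obs])
r=least_squares(res,[.5,.2,.2,.9,.05],loss="soft_l1"); p=r.x
print(p.round(4)); print(res(p).reshape(-1,2).round(1))
np.save("f.npy",p)
for k,v in dict(lid=lid(p[3],110,75,8),lidshut=lid(0,110,75,8),tip=catch(p[4],70,-75),chinge=[-75,-55,40],bar0=bar(0,-55),bar1=bar(1,-55),piv=[45,-55,45]).items(): print(k,F2W(p,v).round(4))
# bystanders: reel/spare from top px at height
E
```

```text
[0.5679 0.1479 0.2117 0.8985 0.0751]
[[-0.2 -0.8]
 [ 0.6 -0.8]
 [ 1.3  1. ]
 [-0.3  0.4]
 [-1.2 -1.5]
 [-0.4 -0.6]
 [ 1.4 -1.3]
 [-0.3  0.3]
 [ 0.1 -0.1]
 [ 0.2  0. ]
 [-0.5  0.5]
 [ 0.5 -0.4]
 [ 1.2 -0.2]
 [ 0.7  1. ]
 [-1.5 -1.6]]
lid [0.5451 0.2197 0.1615]
lidshut [0.4984 0.2097 0.0785]
tip [0.5073 0.0732 0.1098]
chinge [0.5062 0.0784 0.04  ]
bar0 [0.6386 0.1068 0.1992]
bar1 [0.5048 0.0781 0.1413]
piv [0.6235 0.1036 0.045 ]
```

```bash
cat >> h.py <<'E'
from scipy.spatial.transform import Rotation as Ro
def where():
    f=np.load("f.npy");o=bot.get_obs();c,s=np.cos(f[2]),np.sin(f[2]);R=np.array([[c,-s,0],[s,c,0],[0,0,1]])
    P=(o["ee_pos"]-[f[0],f[1],0])@R*1000
    G=R@np.array([[0,1,0],[1,0,0],[0,0,-1.]])
    print("t",round(o["clock"],2),"fix mm",P.round(1),"turn deg",Ro.from_matrix(o["eef_rot"].T@G).as_rotvec(degrees=True).round(1),"F fix",(o["ft_force"]@R).round(1),"gap",round(o["finger_gap"],4),"gf",o["gripper_force"],"j",o["joints"].round(2))
    return f,o,P,R
def goto(P):
    f,o,_,R=where(); print("shift",((F2W(f,P)-o["ee_pos"])@o["eef_rot"]).round(4))
E
python3 -c "
from h import *
goto([2,75,195])"
```

```text
t 0.1 fix mm [-253.7  503.4  221.9] turn deg [-0.1  0.  57.8] F fix [ 0.1 -0.1 -0.2] gap 0.0876 gf 0.0 j [-1.29  0.41 -0.01  1.6   0.01  1.13 -0.08]
shift [-0.4446 -0.2264  0.0273]
```

Emit:
apply_moves:
  rows: "-0.4446 -0.2264 0 0 0 57.8 0; -0.4446 -0.2264 0 0 0 57.8 0; -0.4446 -0.2264 0 0 0 57.8 0; -0.4446 -0.2264 0 0 0 57.8 0; -0.4446 -0.2264 0 0 0 57.8 0; -0.4446 -0.2264 0 0 0 57.8 0; -0.4446 -0.2264 0 0 0 57.8 0; -0.4446 -0.2264 0 0 0 57.8 0; -0.4446 -0.2264 0 0 0 57.8 0; -0.4446 -0.2264 0 0 0 57.8 0"
  force: 20

```text
clock: 0.93
ee_pos: [0.499, 0.2806, 0.2225]
eef_rot: [[-0.21, 0.978, -0.0], [0.978, 0.21, -0.0], [-0.0, -0.0, -1.0]]
ft_force: [0.5, 1.2, 0.3]
finger_gap: 0.0247
gripper_force: 0.0
```

```bash
python3 -c "
from h import *
goto([2,75,195])"
```

```text
t 0.93 fix mm [-39.5 144.2 222.5] turn deg [-0.  0. -0.] F fix [0.7 1.  0.3] gap 0.0247 gf 0.0 j [-0.86  0.33  0.33  1.75 -0.12  1.09 -0.27]
shift [-0.0692  0.0415  0.0275]
```

Emit:
apply_moves:
  rows: "-0.066 0.04 0 0 0 0 0; -0.066 0.04 0 0 0 0 0; -0.066 0.04 0.02 0 0 0 0; -0.066 0.04 0.02 0 0 0 0; -0.066 0.04 0.02 0 0 0 0; -0.066 0.04 0.02 0 0 0 0"

```text
clock: 1.43
ee_pos: [0.5503, 0.2276, 0.2027]
eef_rot: [[-0.213, 0.977, -0.001], [0.977, 0.213, 0.0], [0.001, -0.001, -1.0]]
ft_force: [-0.4, -0.5, 0.0]
finger_gap: 0.0005
gripper_force: 0.0
```

```bash
python3 -c "
from h import *
goto([0,75,160])"
```

```text
t 1.43 fix mm [ -0.5  81.6 202.7] turn deg [-0.1 -0.   0.1] F fix [-0.5 -0.4  0. ] gap 0.0005 gf 0.0 j [-0.74  0.39  0.35  1.71 -0.15  1.07 -0.12]
shift [-0.0067  0.0005  0.0427]
```

Emit:
apply_moves:
  rows: "-0.007 0 0.03 0 0 0 0; -0.007 0 0.043 0 0 0 0; -0.007 -0.008 0.053 0 0 0 0; -0.007 -0.016 0.063 0 0 0 0; -0.007 -0.024 0.073 0 0 0 0; -0.007 -0.031 0.083 0 0 0 0; -0.007 -0.036 0.093 0 0 0 0; -0.007 -0.040 0.103 0 0 0 0; -0.007 -0.043 0.113 0 0 0 0; -0.007 -0.044 0.120 0 0 0 0"

```text
clock: 2.27
ee_pos: [0.5089, 0.2111, 0.0821]
eef_rot: [[-0.212, 0.977, -0.0], [0.977, 0.212, 0.001], [0.001, -0.0, -1.0]]
ft_force: [-1.1, 0.7, 0.1]
finger_gap: 0.0005
gripper_force: 0.3
```

```bash
python3 -c "
from h import *
where()"
```

```text
t 2.27 fix mm [-44.5  74.2  82.1] turn deg [-0.  -0.   0.1] F fix [-0.9  0.9  0.1] gap 0.0005 gf 0.28026225278154016 j [-0.72  0.46  0.31  1.93 -0.2   0.78 -0.08]
```

Emit:
apply_moves:
  rows: "0 0 0.003 0 0 0 0; 0 0 0.005 0 0 0 0; 0 0 0.007 0 0 0 0; 0 0 0.008 0 0 0 0; 0 0 0.008 0 0 0 0"

```text
clock: 2.68
ee_pos: [0.5089, 0.2106, 0.0782]
eef_rot: [[-0.211, 0.978, -0.002], [0.978, 0.211, 0.002], [0.002, -0.002, -1.0]]
ft_force: [-16.3, -3.8, 39.9]
finger_gap: 0.0003
gripper_force: 20.5
```

```bash
python3 -c "
from h import *
where(); import cv2
a=optics.camera('side')[100:350,230:480];cv2.imwrite('pics/s1.png',cv2.resize(a,None,fx=2.4,fy=2.4,interpolation=2))"
```

```text
t 2.68 fix mm [-44.6  73.7  78.2] turn deg [-0.1 -0.1  0. ] F fix [-16.7  -0.3  39.9] gap 0.0003 gf 20.474610552191734 j [-0.72  0.47  0.31  1.94 -0.2   0.77 -0.08]
```

View pics/s1.png

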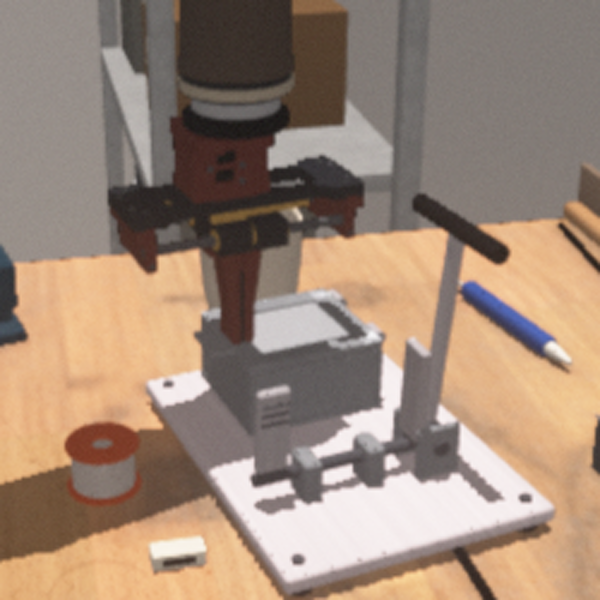

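The lid now lies flat on the chamber, and fingertip contact at 78.2 mm agrees. The catch is still upright at about (272,425) in this crop. Next I'll lift off and go to the left of the tab.

Emit:
apply_moves:
  rows: "0 0 -0.02 0 0 0 0; 0 0 -0.056 0 0 0 0; -0.035 -0.01 -0.056 0 0 0 0; -0.07 -0.02 -0.056 0 0 0 0; -0.091 -0.03 -0.056 0 0 0 0; -0.091 -0.03 -0.056 0 0 0 0; -0.091 -0.03 -0.03 0 0 0 0; -0.091 -0.03 -0.015 0 0 0 0; -0.091 -0.03 -0.015 0 0 0 0; -0.091 -0.03 -0.015 0 0 0 0"

```text
clock: 3.57
ee_pos: [0.4993, 0.115, 0.0893]
eef_rot: [[-0.211, 0.978, -0.002], [0.978, 0.211, -0.001], [-0.0, -0.002, -1.0]]
ft_force: [0.2, 0.5, 1.0]
finger_gap: 0.0005
gripper_force: 0.0
```

```bash
python3 -c "
from h import *
where()"
```

```text
t 3.57 fix mm [-74.  -17.7  89.3] turn deg [-0.1  0.   0. ] F fix [0.3 0.5 1. ] gap 0.0005 gf 0.0 j [-0.6   0.4   0.35  2.02 -0.19  0.76  0.08]
```

Emit:
apply_moves:
  rows: "-0.018 0 0 0 0 0 0; -0.033 0 0 0 0 0 0; -0.046 0 0 0 0 0 0; -0.055 0 0.002 0 0 0 0; -0.064 0 0.009 0 0 0 0; -0.071 0 0.016 0 0 0 0; -0.075 0 0.023 0 0 0 0; -0.079 0 0.031 0 0 0 0; -0.081 0 0.038 0 0 0 0; -0.082 0 0.042 0 0 0 0"

```text
clock: 4.4
ee_pos: [0.5163, 0.0344, 0.0463]
eef_rot: [[-0.211, 0.978, -0.001], [0.978, 0.211, -0.0], [-0.0, -0.001, -1.0]]
ft_force: [0.6, 0.6, 1.1]
finger_gap: 0.0005
gripper_force: 0.5
```

```bash
python3 -c "
from h import *
where()"
```

```text
t 4.4 fix mm [ -74.3 -100.1   46.3] turn deg [-0.1  0.   0. ] F fix [0.7 0.5 1.1] gap 0.0005 gf 0.4810966782201831 j [-0.42  0.48  0.33  2.04 -0.24  0.67  0.28]
```

Next comes a gentle press down to flat, then a lift clear.

Emit:
apply_moves:
  rows: "0 0 0.002 0 0 0 0; 0 0 0.003 0 0 0 0; 0 0 0.004 0 0 0 0; 0 0 0.004 0 0 0 0"

```text
clock: 4.73
ee_pos: [0.5162, 0.0344, 0.0441]
eef_rot: [[-0.21, 0.978, -0.001], [0.978, 0.21, -0.0], [0.0, -0.001, -1.0]]
ft_force: [-2.9, -2.5, 9.3]
finger_gap: 0.0003
gripper_force: 4.6
```

```bash
python3 -c "
from h import *
where()"
```

```text
t 4.73 fix mm [ -74.4 -100.1   44.1] turn deg [-0.1 -0.   0. ] F fix [-3.3 -1.9  9.3] gap 0.0003 gf 4.59768270724453 j [-0.42  0.48  0.33  2.04 -0.24  0.66  0.28]
```

Emit:
apply_moves:
  rows: "0 0 -0.04 0 0 0 0; 0 0 -0.08 0 0 0 0.0878; 0 0 -0.12 0 0 0 0.0878; 0 0 -0.16 0 0 0 0.0878; 0 0 -0.2 0 0 0 0.0878; 0.005 0.03 -0.22 0 0 0 0.0878; 0.01 0.07 -0.22 0 0 0 0.0878; 0.018 0.11 -0.22 0 0 0 0.0878; 0.018 0.135 -0.22 0 0 0 0.0878; 0.018 0.135 -0.22 0 0 0 0.0878"

```text
clock: 5.57
ee_pos: [0.6479, 0.0837, 0.262]
eef_rot: [[-0.214, 0.977, -0.0], [0.977, 0.214, -0.0], [-0.0, -0.0, -1.0]]
ft_force: [-0.4, 0.1, -0.6]
finger_gap: 0.0566
gripper_force: 0.0
```

```bash
python3 -c "
from h import *
where(); import cv2
a=optics.camera('side')[80:350,230:500];cv2.imwrite('pics/s2.png',cv2.resize(a,None,fx=2.2,fy=2.2,interpolation=2))
a=optics.camera('top')[110:250,300:460];cv2.imwrite('pics/t2.png',cv2.resize(a,None,fx=4,fy=4,interpolation=2))
goto([60.5,-82,180])"
```

```text
t 5.57 fix mm [ 64.7 -79.6 262. ] turn deg [-0.   0.   0.2] F fix [-0.4  0.2 -0.6] gap 0.0566 gf 0.0 j [-0.48  0.45  0.41  1.49 -0.18  1.24  0.17]
t 5.67 fix mm [ 61.  -81.6 262.4] turn deg [-0.1  0.   0.1] F fix [ 0.1 -0.6 -0.1] gap 0.0647 gf 0.0 j [-0.48  0.44  0.41  1.5  -0.18  1.24  0.17]
shift [-0.0003 -0.0003  0.0824]
```

View pics/s2.png

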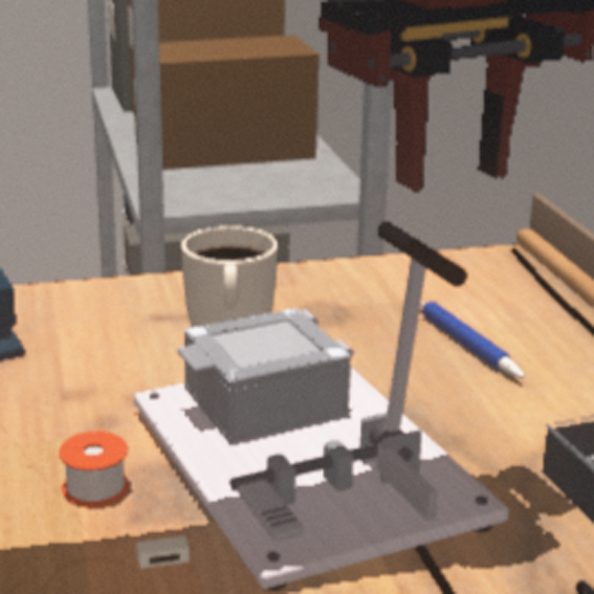

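The picture shows the lid shut, the tab lying flat at (275,515), the blade flat too, and the lever at rest. I'll go down 82 mm, straddle the bar and close on it.

Emit:
apply_moves:
  rows: "0 0 0.03 0 0 0 0.075; 0 0 0.06 0 0 0 0.075; 0 0 0.082 0 0 0 0.075; 0 0 0.082 0 0 0 0.075; 0 0 0.082 0 0 0 0; 0 0 0.082 0 0 0 0; 0 0 0.082 0 0 0 0; 0 0 0.082 0 0 0 0; 0 0 0.082 0 0 0 0; 0 0 0.082 0 0 0 0"
  force: 25

```text
clock: 6.5
ee_pos: [0.6453, 0.0807, 0.1825]
eef_rot: [[-0.211, 0.978, 0.001], [0.978, 0.211, 0.0], [0.0, 0.001, -1.0]]
ft_force: [0.1, -0.7, -0.4]
finger_gap: 0.0384
gripper_force: 0.0
```

```bash
python3 -c "
from h import *
where()"
```

```text
t 6.5 fix mm [ 61.5 -82.  182.5] turn deg [ 0.1 -0.   0. ] F fix [-0.1 -0.7 -0.4] gap 0.0384 gf 0.0 j [-0.47  0.5   0.39  1.6  -0.21  1.08  0.19]
```

Emit:
apply_moves:
  rows: "0 0 0.002 0 0 0 0; 0 0 0.002 0 0 0 0; 0 0 0.002 0 0 0 0; 0 0 0.002 0 0 0 0; 0 0 0.002 0 0 0 0; 0 0 0.002 0 0 0 0; 0 0 0.002 0 0 0 0"

```text
clock: 7.08
ee_pos: [0.6449, 0.0806, 0.1795]
eef_rot: [[-0.211, 0.978, -0.0], [0.978, 0.211, -0.0], [-0.0, -0.0, -1.0]]
ft_force: [0.7, 0.9, -0.8]
finger_gap: 0.0134
gripper_force: 25.0
```

```bash
python3 -c "
from h import *
where()"
```

```text
t 7.08 fix mm [ 61.1 -81.9 179.5] turn deg [-0.  0.  0.] F fix [ 0.8  0.7 -0.8] gap 0.0134 gf 24.999944865703583 j [-0.47  0.51  0.39  1.6  -0.21  1.08  0.19]
```

Emit:
apply_moves:
  rows: "0 -0.0155 -0.0008 0 0 0 0; 0 -0.031 0 0 0 0 0; 0 -0.0463 0.0023 0 0 0 0; 0 -0.0613 0.0061 0 0 0 0; 0 -0.0759 0.0114 0 0 0 0; 0 -0.0898 0.0182 0 0 0 0; 0 -0.103 0.0263 0 0 0 0; 0 -0.1154 0.0357 0 0 0 0; 0 -0.1267 0.0463 0 0 0 0; 0 -0.1267 0.0463 0 0 0 0"

```text
clock: 7.92
ee_pos: [0.5225, 0.0544, 0.1339]
eef_rot: [[-0.211, 0.978, 0.006], [0.978, 0.211, 0.001], [0.0, 0.006, -1.0]]
ft_force: [5.0, 0.8, 6.1]
finger_gap: 0.0131
gripper_force: 25.0
```

```bash
python3 -c "
from h import *
where()"
```

```text
t 7.92 fix mm [-64.1 -81.9 133.9] turn deg [ 0.3 -0.   0. ] F fix [ 5.  -0.3  6.1] gap 0.0131 gf 25.00079333782196 j [-0.51  0.35  0.39  1.96 -0.17  0.86  0.19]
```

Emit:
apply_moves:
  rows: "0 -0.0055 0.0057 0 0 0 0; 0 -0.0102 0.0116 0 0 0 0; 0 -0.0115 0.0133 0 0 0 0; 0 -0.0125 0.0147 0 0 0 0; 0 -0.0125 0.0147 0 0 0 0"

```text
clock: 8.33
ee_pos: [0.5113, 0.052, 0.1204]
eef_rot: [[-0.211, 0.978, 0.005], [0.978, 0.211, 0.002], [0.0, 0.006, -1.0]]
ft_force: [2.1, 1.0, 10.2]
finger_gap: 0.0135
gripper_force: 25.0
```

```bash
python3 -c "
from h import *
where()"
```

```text
t 8.33 fix mm [-75.5 -81.9 120.4] turn deg [ 0.3 -0.   0. ] F fix [ 2.2  0.6 10.2] gap 0.0135 gf 25.00130385160446 j [-0.5   0.35  0.38  2.   -0.18  0.82  0.19]
```

Emit:
apply_moves:
  rows: "0 -0.001 0.0012 0 0 0 0; 0 -0.002 0.0025 0 0 0 0; 0 -0.002 0.0025 0 0 0 0; 0 -0.002 0.0025 0 0 0 0"

```text
clock: 8.67
ee_pos: [0.5109, 0.0519, 0.1194]
eef_rot: [[-0.211, 0.978, 0.008], [0.978, 0.211, 0.003], [0.001, 0.009, -1.0]]
ft_force: [0.6, 1.7, 19.7]
finger_gap: 0.0133
gripper_force: 25.0
```

```bash
python3 -c "
from h import *
where()"
```

```text
t 8.67 fix mm [-75.9 -81.9 119.4] turn deg [ 0.5 -0.   0. ] F fix [ 1.   1.5 19.7] gap 0.0133 gf 25.00248223543167 j [-0.5   0.35  0.38  2.   -0.18  0.81  0.19]
```

Emit:
apply_moves:
  rows: "0 0 0 0 0 0 0; 0 0 0 0 0 0 0; 0 0 0 0 0 0 0; 0 0 0 0 0 0 0; 0 0 0 0 0 0 0; 0 0 0 0 0 0 0"

```text
clock: 9.17
ee_pos: [0.5109, 0.0518, 0.1194]
eef_rot: [[-0.211, 0.978, 0.008], [0.978, 0.211, 0.003], [0.001, 0.009, -1.0]]
ft_force: [0.5, 2.4, 20.1]
finger_gap: 0.0136
gripper_force: 25.0
```

```bash
python3 -c "
from h import *
f,o,P,R=where(); import cv2
print('pred bar end q=1 (right end, left end) crop px',(proj('side',F2W(f,[bar(1,-105),bar(1,-5),bar(.95,-5)]))-[230,100])*2.4)
a=optics.camera('side')[100:350,230:480];cv2.imwrite('pics/s3.png',cv2.resize(a,None,fx=2.4,fy=2.4,interpolation=2))"
```

```text
t 9.17 fix mm [-76.  -81.9 119.4] turn deg [ 0.5 -0.   0. ] F fix [ 1.   2.3 20.1] gap 0.0136 gf 25.00237226486206 j [-0.5   0.35  0.38  2.   -0.18  0.81  0.19]
pred bar end q=1 (right end, left end) crop px [[301.87925445 379.00738249]
 [237.46936231 310.94354495]
 [244.18423747 301.7382643 ]]
```

View pics/s3.png

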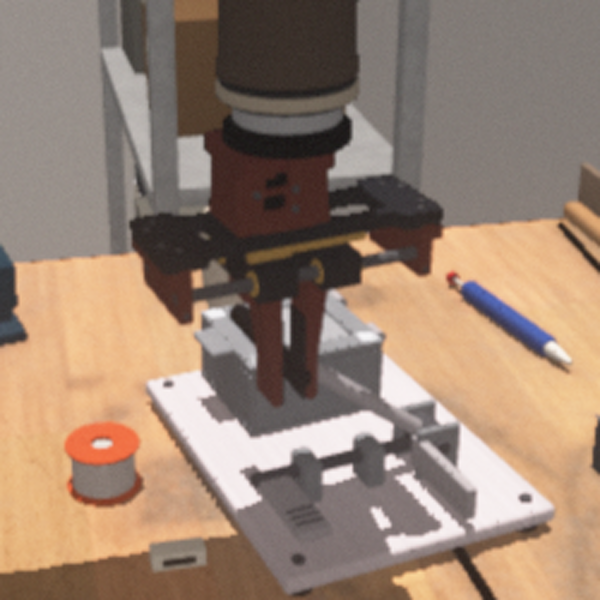

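The left end of the bar shows at about (237,312), which matches the predicted stop position. The lid is shut, the catch is flat and the bystanders haven't moved.

```bash
python3 -c "
from plant import bot
print(bot.sign_off())"
```

```text
the job is handed in; nothing more can be done
None
```

The job is handed in at about 9 s: the lid is shut, the catch lies flat, and the gripper still holds the lever at its stop; the mug, reel and spare relay were left alone.

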